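# Set the long roasting spit in its stand

### The arm

A 6-joint arm with a two-finger parallel gripper is mounted at the origin on a cart in front of the work surface, level with it; the furniture and walls round the work are solid. World frame = base frame: x ahead of the robot, y to its left, z up, the work surface at z = 0. Lengths are in m, angles in rad, forces in N, time in s.
With the tool pointing down it reaches from about 0.3 to 0.875 m from the base axis. Payload 6.4 kg.
Tool frame: the origin (TCP) lies on the centre line of the jaws, within the pads' length; the fingertips stand 22 mm ahead of it and the grasp point (between the pads) lies 3 mm ahead of it; z points along the fingers, y is the line along which they close (so a half turn about z gives the same grasp; the last joint's range is limited). The gripper opens to 85 mm and grips with 20 to 120 N. Pads are 22 mm wide; open, the fingers measure 114 mm over their backs; the gripper's body (76 mm by 85 mm) begins 54 mm behind the grasp point. The pads swing forward as they close: fully open they stand 13 mm farther back than shut.
Start: joints at [-1.53, 0.181, 1.607, -0, 1.354, -0.206], TCP at [0.14, -0.558, 0.253] pointing down, gripper open.
Joint ranges: [-2.99, 2.99], [-0.89, 2.07], [0.3, 2.58], [-1.14, 4.28], [0, 2.63], [-3.12, 3.12]. Speed limits (rad/s): [2.57, 2.57, 3.01, 3.14, 3.14, 3.14].

### API

Orientations are given as a unit quaternion [w, x, y, z].
In Python, from bench import ctrl gives the robot as it stands. The module is installed in compiled form; this text tells all that it offers.
- The arm moves only by the tool servo_tool, never from a script. Its argument "commands" is a list of rows, each a list of 3 entries, a list of its own where there are three numbers: the shift along the tool's x, y, z in mm, then the turn about the tool's z in rad, then the finger opening in mm, from 0 to 85.4. In form: [[[dx, dy, dz], turn, jaw], ...]. A call has 1 to 20 rows; each row shifts and turns the commanded pose from where the row before left it, along the tool's axes as they then stand; what a row does not reach is not made up. A row lasts 1/8 s, in which the tool goes at most 62.5 mm and 10.7 degrees, less where a joint would pass 70% of its speed; a pose out of reach is approached as far as the arm can. A call with a gripper value outside its range is refused whole. The fingers move at their own pace and stop on an object; the grip force is fixed at half the most. Time passes only in rows, so rows that do not move let the fingers close. It gives the time, the measured TCP pose, the force, the opening and the grip force at its end, in the units of the state.
- ctrl.get_obs(): the state, without advancing time (a new reading comes with each control period).
- ctrl.camera(name): name is "scene" or "top" or "wrist"; returns a dict with "color" (400x640x3 uint8, red, green, blue), "z_map" (400x640 float32, m along the optical axis (not along the pixel's ray), 0 where there is no reading), "fx", "fy", "cx", "cy" (pixels), "R" (3x3) and "t" (3): a world point X has camera coordinates R X + t. Camera axes: x right, y down, z forward; pixel columns grow to the right and rows downward; lengths in m; the calibration is good to about 2 mm. A picture is of the moment at which its call begins.
- ctrl.hand_in(): hands the job in; it is judged then, once.
The state is a dict: "time_s": time; "q": joint angles; "dq": joint speeds; "joint_efforts": joint torques, N m; "eef_pos": TCP position; "eef_rot": TCP orientation; "wrist_force": force on the tool from outside, world axes, zero at the start; "torque": the same for the moment, N m; "opening": opening from 0.0 (shut) to 1.0 (fully open); "grasp_force": force on a finger pad.
Only numpy, scipy, OpenCV 4.12 (cv2) and the standard library are available. Lean on these libraries where they do the work, as an engineer would, in place of code of your own. Each camera call takes 0.05 s, during which the arm holds its last target. There are 200 camera calls.

### The job

Take the long roasting spit by its wooden handle and push its rod over the open cradle and through the closed ring of the stand, until the tip stands out well beyond the ring and the handle is just short of the cradle. Let the rod rest level in cradle and ring and let go. Leave the short spit where it lies.

Things in the scene. Friction and masses are not known exactly. Their poses are not given: they have to be found in the camera images.
- long_spit: Long spit, 0.12 kg, lying on the worktop: dark wooden handle 90 x 24 x 24 mm, and on its axis a round steel rod, 12 mm thick, 220 mm long. Origin: handle centre, on the axis, 12 mm above the worktop. +x points along the rod to the tip. Handle's front end at x = 45 mm, centre of mass near x = 100 mm. It lies 1 to 2 degrees nose down. Grip across the handle's middle from above; 40 N holds it steady.
- long_spit_tip (a point): Tip of the long spit's rod, on its axis, 265 mm from the spit's origin along its +x.
- short_spit: Short spit, not to be used: the same handle, 90 x 24 x 24 mm, but its rod is only 110 mm long, too short to reach the ring. Origin and axes as for the long spit.
- stand: Stand, fixed: aluminium drip tray 190 x 90 x 16 mm with two supports of 8 mm steel wire. Origin: centre of its underside; +x is the way the rod is pushed in. At x = -75 mm the cradle, a U open at the top, 40 mm wide inside, its inner bottom 74 mm above the worktop, its flared arms up to 118 mm. At x = +75 mm the closed ring. A rod resting in both has its axis 80 mm above the worktop.
- stand_ring (a point): Centre of the stand's closed ring (eyelet): 75 mm from the stand's origin along +x, 94 mm above the worktop. The ring is 40 mm wide inside and its axis runs along the stand's x; its top is 122 mm above the worktop. (Wall cabinets hang over the back of the worktop, beyond about x = 0.6 m and from about 0.48 m up: keep the wrist clear.)

How it is judged:
At the end, for the whole second after the job is handed in: Long spit at rest in the stand: rod through the ring, tip 20 to 100 mm beyond it and within 25 mm of the stand's centre line; handle behind the cradle, within 35 mm of that line; tip and handle axis 55 to 120 mm above the worktop; rod within 0.2 rad of the stand's x axis (x of long_spit_tip in the frame of stand between 0.095 and 0.175 m and y of long_spit_tip in the frame of stand between -0.025 and 0.025 m and z of long_spit_tip in the frame of stand between 0.055 and 0.12 m and x of long_spit in the frame of stand below -0.1 m and y of long_spit in the frame of stand between -0.035 and 0.035 m and z of long_spit in the frame of stand between 0.055 and 0.12 m and angle between the x axis of long_spit and the x axis of stand, either way round below 0.2 rad and linear speed of long_spit below 0.03 m/s and angular speed of long_spit below 0.3 rad/s); the robot touches nothing.
It fails at once if the short spit is moved by more than 40 mm (distance of short_spit from where it was at the start of the episode above 0.04 m).
It also fails if it takes over 48 s, if anything falls off the work surface, if the arm or the gripper's body presses on something with over 40 N, if the wrist force passes 120 N, or if a joint passes its speed limit or range.

## Working session

There is one attempt and no reset: what is moved stays moved. The work goes in short steps, Python scripts to look and compute and a tool call to move; the robot and the scene stay as the last step left them, time stands still between calls to the robot, and variables do not carry over. Pictures are saved under pics/ and viewed, at most 10 in all, crops included, and the job is handed in when it is done.

Besides the shell and the picture viewer there is one more tool, called after "Call:" as a command line: name --argument value ..., lists and objects as JSON in quotes. servo_tool: Moves the arm, as the interface text tells. Its arguments: {"type":"object","properties":{"commands":{"type":"array"}},"required":["commands"]}

```bash
mkdir -p pics
cat > h.py <<'E'
import numpy as np, cv2
from bench import ctrl
def cam(n):
    c=ctrl.camera(n); return c
def save(c,f): cv2.imwrite('pics/'+f,c['color'][:,:,::-1])
def pt(c,u,v,h=None):
    "ray through pixel onto plane z=h; or by depth"
    d=np.array([(u-c['cx'])/c['fx'],(v-c['cy'])/c['fy'],1.]);R=np.array(c['R']);t=np.array(c['t'])
    o=-R.T@t; r=R.T@d
    if h is None: return o+r*c['z_map'][int(round(v)),int(round(u))]
    return o+r*(h-o[2])/r[2]
def cloud(c):
    v,u=np.mgrid[0:400,0:640];z=c['z_map']
    P=np.stack([(u-c['cx'])/c['fx']*z,(v-c['cy'])/c['fy']*z,z],-1)
    return (P-np.array(c['t']))@np.array(c['R'])
def proj(c,X):
    p=np.array(c['R'])@np.array(X)+np.array(c['t']); return p[0]/p[2]*c['fx']+c['cx'],p[1]/p[2]*c['fy']+c['cy']
E
python3 - <<'E'
from h import *
o=ctrl.get_obs();print({k:np.round(v,3) for k,v in o.items()})
for n in('top','scene'):
    c=cam(n);save(c,n+'0.png');print(n,c['fx'],c['R'],c['t'])
E
```

```text
{'time_s': np.float64(0.0), 'q': array([-1.53 ,  0.182,  1.608,  0.   ,  1.354, -0.206]), 'dq': array([ 0.001, -0.   ,  0.   ,  0.001,  0.001, -0.   ]), 'joint_efforts': array([-1.0000e-03, -4.4488e+01, -3.5134e+01, -0.0000e+00,  9.0000e-03,
        0.0000e+00]), 'eef_pos': array([ 0.14 , -0.557,  0.252]), 'eef_rot': array([-0.001,  0.992,  0.123,  0.   ]), 'wrist_force': array([-0.396,  0.15 ,  0.28 ]), 'torque': array([-0.022,  0.031, -0.016]), 'grasp_force': np.float64(0.0), 'opening': np.float64(1.0)}
top 400.26448199099394 [[-0.00561411 -0.99994741  0.00858303]
 [-0.98695105  0.00415949 -0.16096682]
 [ 0.16092266 -0.00937472 -0.9869225 ]] [0.02926682 0.48243127 0.91128652]
scene 385.2908138588422 [[-0.50714882 -0.86182211  0.00792013]
 [-0.41870012  0.23833565 -0.87629123]
 [ 0.75331951 -0.44772623 -0.48171666]] [0.24181758 0.27256889 0.66213476]
```

View pics/top0.png

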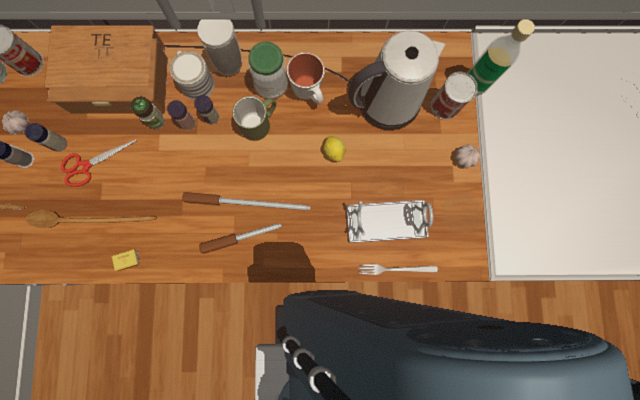

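View pics/scene0.png

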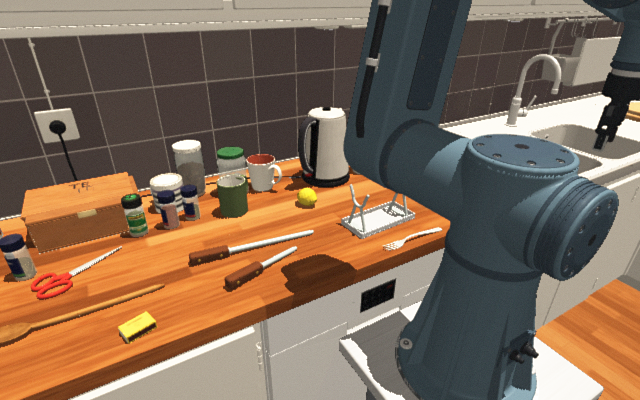

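The top view shows the long spit's handle at about (202,199) with its tip at (310,208). The short spit lies below it at (220,243), and the stand is at (390,221). I'll measure these next and zoom in on the stand.

Run:
```python
from h import *
c=cam('top');s=cam('scene')
a=cv2.resize(c['color'][180:280,170:450],None,fx=2.85,fy=2.85,interpolation=cv2.INTER_CUBIC)
b=cv2.resize(s['color'][170:270,180:460],None,fx=2.85,fy=2.85,interpolation=cv2.INTER_CUBIC)
save({'color':np.vstack([a,b])},'crop1.png')
hsv=cv2.cvtColor(c['color'],cv2.COLOR_RGB2HSV)
P=cloud(c)
print(hsv[199,195:215:4],hsv[204,260],hsv[190,200], hsv[220,380],P[199,202],P[204,260],P[220,380])
# dark handle
m=((hsv[...,2]<135)&(hsv[...,0]<15)&(hsv[...,1]>100)).astype(np.uint8);m[:185]=0;m[255:]=0;m[:,:175]=0;m[:,250:]=0
n,l,st,ce=cv2.connectedComponentsWithStats(m)
for i in range(1,n):
    if st[i,4]>80:
        r=cv2.minAreaRect(np.argwhere(l==i)[:,::-1].astype(np.float32));print(st[i],ce[i],r,pt(c,*ce[i],.02), [pt(c,*q,.018).round(3) for q in cv2.boxPoints(r)])
# steel: low saturation
g=((hsv[...,1]<90)&(hsv[...,2]>90)).astype(np.uint8);g[:185]=0;g[255:]=0;g[:,:190]=0;g[:,450:]=0
n,l,st,ce=cv2.connectedComponentsWithStats(g)
for i in range(1,n):
    if st[i,4]>80:
        r=cv2.minAreaRect(np.argwhere(l==i)[:,::-1].astype(np.float32));print(st[i],ce[i],r,[(q.round(1),pt(c,*q,.012).round(3)) for q in cv2.boxPoints(r)])
# stand points
q=P[190:250,335:445].reshape(-1,3)
for lo,hi in((.01,.03),(.06,.09),(.09,.105),(.105,.13)):
    k=q[(q[:,2]>lo)&(q[:,2]<hi)];print(lo,len(k),k.min(0) if len(k) else '',k.max(0) if len(k) else '')
k=q[(q[:,2]>.012)&(q[:,2]<.022)][:,:2].astype(np.float32);r=cv2.minAreaRect(k);print(r)
```

```text
[[ 12 174 126]
 [ 12 159 127]
 [ 11 159 128]
 [ 12 155 128]
 [ 12 167 127]] [ 34  11 188] [ 13 165 173] [ 18  17 224] [0.49396018 0.29109089 0.02419686] [0.48247637 0.15234213 0.01599156] [ 0.44379958 -0.14080699  0.00117234]
[182 192  38  14 387] [200.48320413 198.38501292] ((200.7705078125, 198.52459716796875), (37.30072784423828, 10.864289283752441), 5.19442892074585) [0.4962094  0.29593561 0.02      ] [array([0.487, 0.341, 0.018]), array([0.514, 0.34 , 0.018]), array([0.505, 0.25 , 0.018]), array([0.479, 0.251, 0.018])]
[199 233  39  21 419] [217.76610979 243.32458234] ((217.7339630126953, 243.27981567382812), (11.493915557861328, 38.408836364746094), 73.3007583618164) [0.38760309 0.25071468 0.02      ] [array([0.388, 0.299, 0.018]), array([0.414, 0.212, 0.018]), array([0.388, 0.204, 0.018]), array([0.362, 0.29 , 0.018])]
[219 197  92  13 466] [263.51072961 203.59012876] ((264.4713439941406, 203.37759399414062), (91.4959716796875, 6.134232044219971), 4.343240261077881) [(array([218.6, 203. ], dtype=float32), array([0.486, 0.254, 0.012])), (array([219.1, 196.9], dtype=float32), ar
[... 799 characters left out ...]
=float32), array([0.407, 0.212, 0.012])), (array([280.2, 222.1], dtype=float32), array([0.438, 0.103, 0.012])), (array([281.9, 228.2], dtype=float32), array([0.424, 0.099, 0.012])), (array([236.7, 241.4], dtype=float32), array([0.393, 0.207, 0.012]))]
0.01 332 [ 0.38962871 -0.2513627   0.01000669] [ 0.48863299 -0.05707018  0.02831468]
0.06 152 [ 0.41140037 -0.2332704   0.06018213] [ 0.46749308 -0.07402481  0.08992408]
0.09 42 [ 0.4056843  -0.23341458  0.09022562] [ 0.47024357 -0.07459003  0.10430299]
0.105 123 [ 0.39793503 -0.23454129  0.10537156] [ 0.47245758 -0.0735937   0.12322026]
((0.4399014711380005, -0.15426108241081238), (0.09008161723613739, 0.19053199887275696), 3.4896700382232666)
```

View pics/crop1.png

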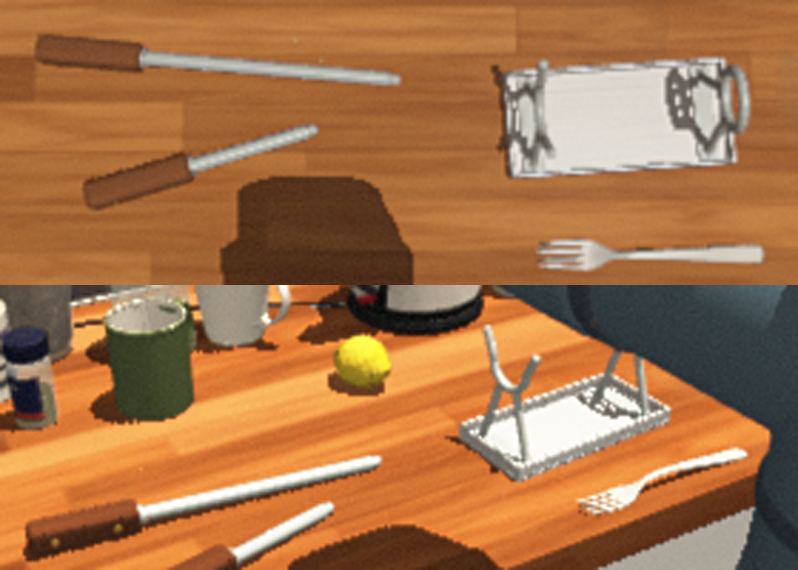

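The crop shows the open cradle at the tray's left end, about (520,115), and the ring at its right end, about (735,98). The stand's +x therefore runs toward world -y, and the tray measures 190 x 90 mm as given. Next I turn the gripper to tool yaw 85° and travel at the current height to above the handle.

Call:
servo_tool --commands '[[[0,0,0],-0.124,85],[[0,0,0],-0.124,85],[[0,0,0],-0.124,85],[[0,0,0],-0.124,85],[[0,0,0],-0.124,85],[[0,0,0],-0.124,85],[[0,0,0],-0.124,85],[[0,0,0],-0.124,85],[[0,0,0],-0.124,85],[[0,0,0],-0.124,85]]'

```text
time_s: 1.45
eef_pos: [0.1405, -0.5574, 0.253]
eef_rot: [-0.0, 0.735, 0.678, 0.0]
wrist_force: [0.2, -0.6, -0.7]
opening: 0.994
grasp_force: 0.0
```

Call:
servo_tool --commands '[[[38,25,0],0,85],[[38,25,0],0,85],[[38,25,0],0,85],[[38,25,0],0,85],[[38,25,0],0,85],[[38,25,0],0,85],[[38,25,0],0,85],[[38,25,0],0,85],[[38,25,0],0,85],[[38,25,0],0,85],[[0,0,0],0,85]]'

```text
time_s: 2.82
eef_pos: [0.4226, -0.1976, 0.2532]
eef_rot: [-0.0, 0.735, 0.678, 0.0]
wrist_force: [0.4, -0.6, -0.8]
opening: 0.993
grasp_force: 0.0
```

Call:
servo_tool --commands '[[[42,3,0],0,85],[[42,3,0],0,85],[[42,3,0],0,85],[[42,3,0],0,85],[[42,3,0],0,85],[[42,3,0],0,85],[[42,3,0],0,85],[[42,3,0],0,85],[[42,3,0],0,85],[[42,3,0],0,85],[[42,3,0],0,85],[[42,3,0],0,85],[[0,0,0],0,85],[[0,0,0],0,85]]'

```text
time_s: 4.58
eef_pos: [0.4997, 0.2982, 0.2529]
eef_rot: [0.0, 0.736, 0.677, -0.001]
wrist_force: [0.2, 0.1, -0.7]
opening: 0.998
grasp_force: 0.0
```

```bash
cat >> h.py <<'E'
def tool():
    o=ctrl.get_obs();w,x,y,z=o['eef_rot']; return np.array(o['eef_pos']),2*np.arctan2(y,x)
def d2t(d,phi):
    return 1000*(d[0]*np.cos(phi)+d[1]*np.sin(phi)),1000*(d[0]*np.sin(phi)-d[1]*np.cos(phi))
E
python3 - <<'E'
from h import *
p,phi=tool();print(p,phi,ctrl.get_obs()['q'])
c=cam('wrist');save(c,'w1.png')
E
```

```text
[0.49972295 0.29819073 0.25285505] 1.4865038760256735 [ 3.34510004e-01  1.97172907e-01  1.58873907e+00 -6.88756131e-04
  1.35672936e+00  4.18949124e-01]
```

View pics/w1.png

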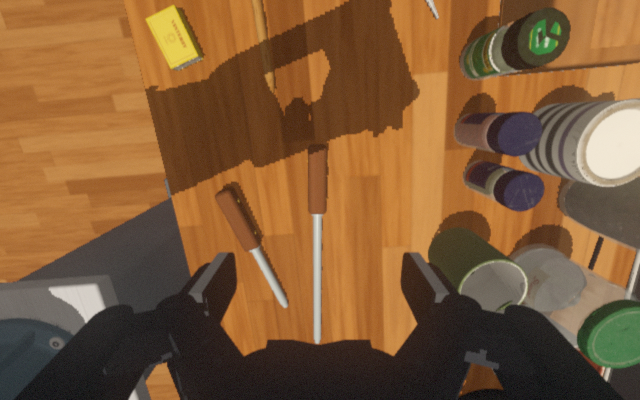

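In the wrist view the long handle runs from (317,145) to (318,213) and the tip is at (318,342). The jaws' midline is at about column 319, in line with the spit.

Run:
```python
from h import *
p,phi=tool();c=cam('wrist');hsv=cv2.cvtColor(c['color'],cv2.COLOR_RGB2HSV)
g=((hsv[...,1]<70)&(hsv[...,2]>90)).astype(np.uint8);g[:205]=0;g[350:]=0;g[:,:305]=0;g[:,330:]=0
n,l,st,ce=cv2.connectedComponentsWithStats(g);i=1+np.argmax(st[1:,4]);q=np.argwhere(l==i)[:,::-1].astype(np.float32);print(st[i])
v0,v1=q[:,1].min(),q[:,1].max();k=np.polyfit(q[:,1],q[:,0],1);f=lambda v:np.polyval(k,v)
F=pt(c,f(v0),v0-.5,.011);T=pt(c,f(v1),v1+.5,.006);print('front',F,'tip',T,np.linalg.norm(T-F))
e=(T-F)[:2];e/=np.linalg.norm(e);yaw=np.arctan2(e[1],e[0]);O=(F[:2]+T[:2])/2-e*.155
B=pt(c,f(145.),145,.024);print('back',B,'yaw',np.degrees(yaw),'O',O)
d=O-p[:2];print('shift',d2t(d,phi),'turn',phi-(yaw+np.pi))
```

```text
[312 214  11 130 980]
front [0.49292394 0.24841694 0.011     ] tip [0.47405632 0.02868072 0.006     ] 0.22060143230897594
back [0.5008596  0.34016216 0.024     ] yaw -94.90765752357146 O [0.49675039 0.29298058]
shift (np.float64(-5.202527185526025), np.float64(-2.5997193682163697)) turn 0.000612274143082292
```

Call:
servo_tool --commands '[[[-4,-3,25],0,85],[[0,0,35],0,70],[[0,0,35],0,60],[[0,0,35],0,60],[[0,0,30],0,60],[[0,0,30],0,60],[[0,0,20],0,60],[[0,0,10],0,60],[[0,0,6],0,60],[[0,0,0],0,60],[[0,0,0],0,60]]'

```text
time_s: 6.05
eef_pos: [0.497, 0.2959, 0.0282]
eef_rot: [0.0, 0.736, 0.677, 0.001]
wrist_force: [0.6, -0.0, 0.2]
opening: 0.703
grasp_force: 0.0
```

Call:
servo_tool --commands '[[[0,0,0],0,45],[[0,0,0],0,35],[[0,0,0],0,25],[[0,0,0],0,15],[[0,0,0],0,10],[[0,0,0],0,10],[[0,0,0],0,10],[[0,0,0],0,10]]'

```text
time_s: 7.05
eef_pos: [0.4967, 0.2957, 0.0276]
eef_rot: [0.0, 0.736, 0.677, 0.0]
wrist_force: [-0.5, -0.1, 6.0]
opening: 0.267
grasp_force: 62.2
```

Call:
servo_tool --commands '[[[0,0,-5],0,10],[[0,0,-10],0,10],[[0,0,-15],0,10],[[0,0,-15],0,10],[[0,0,-15],0,10],[[0,0,-15],0,10],[[0,0,-10],0,10],[[0,0,-2],-0.045,10],[[0,0,0],-0.05,10],[[0,0,0],-0.05,10],[[0,0,0],0,10],[[0,0,0],0,10]]'

```text
time_s: 8.55
eef_pos: [0.4963, 0.2955, 0.1143]
eef_rot: [-0.0, 0.686, 0.728, -0.0]
wrist_force: [0.3, 0.1, -1.5]
opening: 0.264
grasp_force: 61.5
```

Run:
```python
from h import *
p,phi=tool();print(p,np.degrees(phi))
c=cam('top');s=cam('scene');P=cloud(c)
a=cv2.resize(c['color'][180:280,170:450],None,fx=2.85,fy=2.85,interpolation=cv2.INTER_CUBIC)
b=cv2.resize(s['color'][150:250,180:460],None,fx=2.85,fy=2.85,interpolation=cv2.INTER_CUBIC)
save({'color':np.vstack([a,b])},'crop2.png')
# ring/cradle extents by depth points
q=P[190:250,335:445].reshape(-1,3)
for nm,ylo,yhi in(('ring',-.245,-.215),('cradle',-.095,-.065)):
    k=q[(q[:,1]>ylo)&(q[:,1]<yhi)&(q[:,2]>.085)&(q[:,2]<.13)];print(nm,k.min(0),k.max(0),np.median(k,0))
```

```text
[0.4962674  0.29553398 0.11433476] 93.43888704678244
ring [ 0.41695207 -0.23396102  0.08507511] [ 0.46942277 -0.22347564  0.12351725] [ 0.44211101 -0.22794523  0.11452982]
cradle [ 0.39817272 -0.08465198  0.08547334] [ 0.47248282 -0.07375315  0.11995674] [ 0.45590995 -0.07851716  0.10636327]
```

View pics/crop2.png

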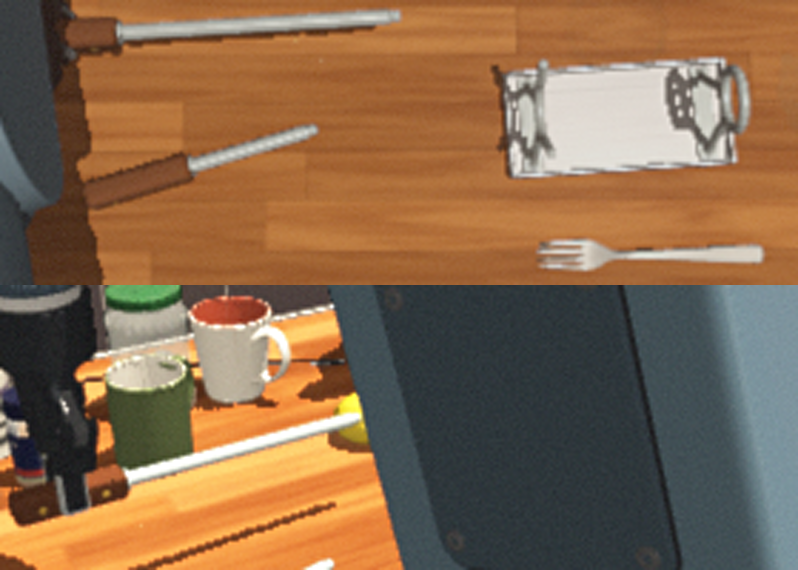

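The spit is held and lifted. In the crop the rod runs from (120,30) to the tip at (400,16). I'll measure its height and line against the stand.

```bash
cat > rod.py <<'E'
from h import *
from scipy import stats
C=np.array([.440,-.154]);a=np.radians(-86.6);ex=np.array([np.cos(a),np.sin(a)]);ey=np.array([-ex[1],ex[0]])
def S(X): d=np.asarray(X)[...,:2]-C; return np.stack([d@ex,d@ey],-1)
p,phi=tool();c=cam('top');P=cloud(c);hsv=cv2.cvtColor(c['color'],cv2.COLOR_RGB2HSV)
g=((hsv[...,1]<70)&(hsv[...,2]>90)&(P[...,2]>.06)&(P[...,2]<.14))
q=P[g];s=S(q);k=(abs(s[:,0])<.6);lim=S(p)
k&=(s[:,0]>lim[0]+.03)&(s[:,0]<lim[0]+.30)&(abs(s[:,1]-lim[1])<.02)
s=s[k];z=q[k,2]
r=stats.theilslopes(s[:,1],s[:,0]);h=stats.theilslopes(z,s[:,0])
print('tcp S',lim,p[2],'phi',np.degrees(phi),'n',k.sum(),'x',s[:,0].min(),s[:,0].max())
f=lambda m,x:m[1]+m[0]*x
for x in(lim[0],lim[0]+.055,-.075,.075,lim[0]+.265):print('x %.3f y %.4f axis z %.4f'%(x,f(r,x),f(h,x)-.0055))
E
python3 rod.py
```

```text
tcp S [-0.44541448  0.08283948] 0.11429084723068371 phi 93.46024912689727 n 509 x -0.40087509155645157 -0.18256559094962416
x -0.445 y 0.0813 axis z 0.0984
x -0.390 y 0.0816 axis z 0.0966
x -0.075 y 0.0833 axis z 0.0865
x 0.075 y 0.0841 axis z 0.0816
x -0.180 y 0.0827 axis z 0.0899
```

Call:
servo_tool --commands '[[[0,-10,-5],0,10],[[0,-18,0],0,10],[[0,-18,0],0,10],[[0,-18,0],0,10],[[0,-13,0],0,10],[[0,-5,0],0,10],[[0,0,0],0,10],[[-10,0,0],0,10],[[-15,0,0],0,10],[[-15,0,0],0,10],[[-10,0,0],0,10],[[0,0,0],0,10],[[0,0,0],0,10]]'

```text
time_s: 10.32
eef_pos: [0.4177, 0.2407, 0.1194]
eef_rot: [-0.0, 0.685, 0.728, 0.0]
wrist_force: [0.5, 0.3, -2.2]
opening: 0.267
grasp_force: 61.5
```

```bash
python3 rod.py; python3 -c "
from h import *
c=cam('top');save({'color':cv2.resize(c['color'][180:260,220:450],None,fx=3.4,fy=3.4,interpolation=cv2.INTER_CUBIC)},'crop3.png')"
```

```text
tcp S [-0.39533098  0.00111302] 0.1193994712444438 phi 93.47410324600376 n 521 x -0.3511290764354869 -0.13248815948541007
x -0.395 y 0.0005 axis z 0.1039
x -0.340 y 0.0008 axis z 0.1020
x -0.075 y 0.0018 axis z 0.0929
x 0.075 y 0.0024 axis z 0.0877
x -0.130 y 0.0016 axis z 0.0948
```

View pics/crop3.png

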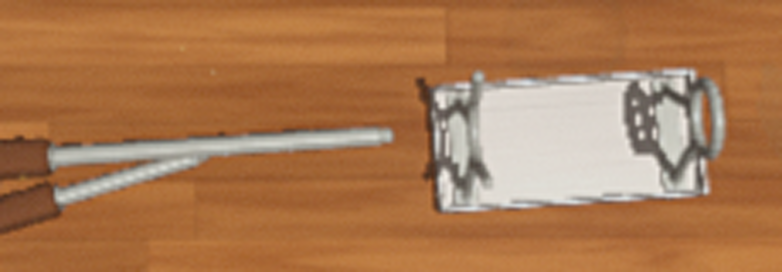

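The rod is aligned with the cradle: the tip is at (390,135) and the cradle opening is centred at about (470,133). I'll push in until the tip is just before the ring.

Call:
servo_tool --commands '[[[-8,-1,0],0,10],[[-14,0,0],0,10],[[-16,0,0],0,10],[[-16,0,0],0,10],[[-16,0,0],0,10],[[-16,0,0],0,10],[[-16,0,0],0,10],[[-16,0,0],0,10],[[-16,0,0],0,10],[[-16,0,0],0,10],[[-10,0,0],0,10],[[-5,0,0],0,10],[[0,0,0],0,10],[[0,0,0],0,10]]'

```text
time_s: 12.18
eef_pos: [0.4265, 0.0762, 0.1193]
eef_rot: [-0.0, 0.685, 0.728, 0.0]
wrist_force: [-0.5, 0.2, -2.3]
opening: 0.267
grasp_force: 61.5
```

```bash
python3 rod.py; python3 -c "
from h import *
c=cam('top');s=cam('scene');f=lambda i:cv2.resize(i,None,fx=3.4,fy=3.4,interpolation=cv2.INTER_CUBIC)
save({'color':np.vstack([f(c['color'][180:260,220:450]),f(s['color'][155:245,220:450])])},'crop4.png')"
```

```text
tcp S [-2.30599593e-01  1.93137257e-04] 0.1192701162020796 phi 93.51380266303036 n 497 x -0.1599336346661285 0.03220265506327466
x -0.231 y -0.0001 axis z 0.1034
x -0.176 y 0.0000 axis z 0.1013
x -0.075 y 0.0002 axis z 0.0977
x 0.075 y 0.0005 axis z 0.0921
x 0.034 y 0.0004 axis z 0.0936
```

View pics/crop4.png

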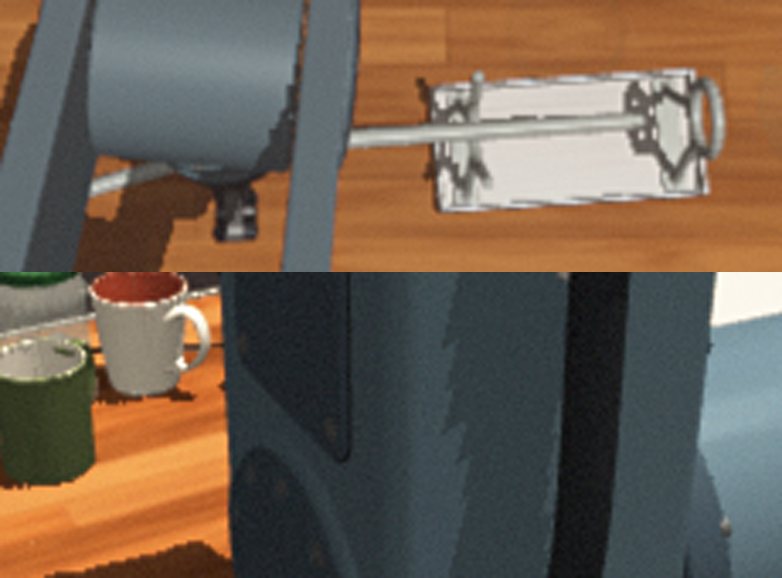

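The rod lies over the cradle with its tip at (645,122), heading at the ring's middle at (712,118). I'll push on through the ring.

Call:
servo_tool --commands '[[[-6,0,0],0,10],[[-10,0,0],0,10],[[-12,0,0],0,10],[[-12,0,0],0,10],[[-12,0,0],0,10],[[-12,0,0],0,10],[[-12,0,0],0,10],[[-12,0,0],0,10],[[-6,0,0],0,10],[[-3,0,0],0,10],[[0,0,0],0,10],[[0,0,0],0,10]]'

```text
time_s: 13.82
eef_pos: [0.4324, -0.0206, 0.1193]
eef_rot: [-0.0, 0.685, 0.728, 0.0]
wrist_force: [0.0, 0.4, -2.2]
opening: 0.268
grasp_force: 61.5
```

```bash
python3 rod.py; python3 -c "
from h import *
c=cam('top');f=lambda i:cv2.resize(i,None,fx=3.4,fy=3.4,interpolation=cv2.INTER_CUBIC)
save({'color':f(c['color'][170:270,240:470])},'crop5.png')"
```

```text
tcp S [-0.13356524  0.00036516] 0.11926725596749503 phi 93.514827927829 n 403 x -0.005466515447947893 0.12940348840478322
x -0.134 y -0.0002 axis z 0.1030
x -0.079 y -0.0001 axis z 0.1014
x -0.075 y -0.0001 axis z 0.1013
x 0.075 y 0.0003 axis z 0.0971
x 0.131 y 0.0005 axis z 0.0955
```

View pics/crop5.png

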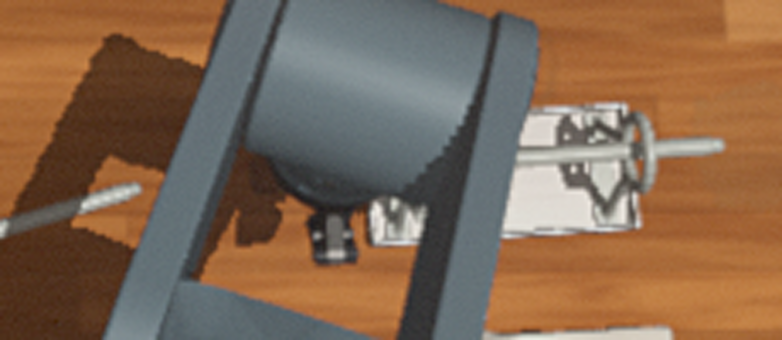

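The rod passes through the ring at (643,150) with the tip at (722,146), about 55 mm beyond it. I'll lower it gently now.

Call:
servo_tool --commands '[[[0,0,3],0,10],[[0,0,4],0,10],[[0,0,4],0,10],[[0,0,3],0,10],[[0,0,2],0,10],[[0,0,1],0,10],[[0,0,0],0,10],[[0,0,0],0,10]]'

```text
time_s: 14.92
eef_pos: [0.4326, -0.021, 0.1024]
eef_rot: [0.0, 0.685, 0.728, 0.0]
wrist_force: [-0.5, -0.6, -2.4]
opening: 0.266
grasp_force: 61.5
```

```bash
python3 rod.py
```

```text
tcp S [-0.13324545  0.00051345] 0.10241091362369181 phi 93.49609121496047 n 391 x -0.008601620301659771 0.12987465936662562
x -0.133 y -0.0001 axis z 0.0845
x -0.078 y 0.0001 axis z 0.0835
x -0.075 y 0.0001 axis z 0.0834
x 0.075 y 0.0004 axis z 0.0805
x 0.132 y 0.0005 axis z 0.0794
```

Call:
servo_tool --commands '[[[0,0,1],0,10],[[0,0,1],0,10],[[0,0,1],0,10],[[0,0,0],0,10],[[0,0,0],0,10]]'

```text
time_s: 15.6
eef_pos: [0.4326, -0.0209, 0.0994]
eef_rot: [0.0, 0.685, 0.728, 0.0]
wrist_force: [-0.5, 0.4, -0.8]
opening: 0.267
grasp_force: 61.7
```

Call:
servo_tool --commands '[[[0,0,0],0,23],[[0,0,0],0,25],[[0,0,0],0,28],[[0,0,0],0,33],[[0,0,0],0,40],[[0,0,0],0,48],[[0,0,0],0,56],[[0,0,0],0,60],[[0,0,0],0,60]]'

```text
time_s: 16.73
eef_pos: [0.4325, -0.0209, 0.0993]
eef_rot: [-0.0, 0.685, 0.728, -0.0]
wrist_force: [-0.4, -0.6, -0.4]
opening: 0.705
grasp_force: 0.0
```

Call:
servo_tool --commands '[[[0,0,-5],0,60],[[0,0,-10],0,60],[[0,0,-20],0,60],[[0,0,-30],0,60],[[0,0,-30],0,60],[[0,0,-30],0,60],[[0,0,-20],0,60],[[20,0,0],0,60],[[40,0,0],0,60],[[40,0,0],0,60],[[40,0,0],0,60],[[30,0,0],0,60],[[10,0,0],0,60],[[0,0,0],0,60],[[0,0,0],0,60]]'

```text
time_s: 18.6
eef_pos: [0.4217, 0.1579, 0.2444]
eef_rot: [0.0, 0.686, 0.728, -0.0]
wrist_force: [-0.4, -0.4, 0.1]
opening: 0.701
grasp_force: 0.0
```

Run:
```python
from h import *
c=cam('top');s=cam('scene');f=lambda i:cv2.resize(i,None,fx=3.1,fy=3.1,interpolation=cv2.INTER_CUBIC)
save({'color':np.vstack([f(c['color'][180:270,220:470]),f(s['color'][150:250,220:470])])},'crop6.png')
P=cloud(c);C=np.array([.440,-.154]);a=np.radians(-86.6);ex=np.array([np.cos(a),np.sin(a)]);ey=np.array([-ex[1],ex[0]])
q=P.reshape(-1,3);d=q[:,:2]-C;x=d@ex;y=d@ey
for lo,hi in((-.18,-.15),(-.15,-.12),(-.12,-.1),(-.05,-.02),(0,.04),(.09,.11),(.115,.14),(.14,.18)):
    k=(x>lo)&(x<hi)&(abs(y)<.03)&(q[:,2]>.06)&(q[:,2]<.14);print(lo,k.sum(),np.median(y[k]),np.median(q[k,2]),x[k].max() if k.any() else '')
```

```text
-0.18 141 -0.0008591696227794811 0.09069716558124342 -0.15005898972018428
-0.15 142 -0.0006287857369431679 0.09074839676819788 -0.12051240027939118
-0.12 95 -0.0018438372080649026 0.09095533904135178 -0.10035055904225879
-0.05 71 -0.00035212846762318426 0.0839615996436165 -0.020557226213635676
0 96 -0.0005806007672582152 0.08374593585264771 0.03986154937458037
0.09 45 -0.001094684850848466 0.08388500360089458 0.10973000032544343
0.115 27 -9.093565596033451e-05 0.08356254607075765 0.12937727796430448
0.14 0 nan nan
  return _methods._mean(a, axis=axis, dtype=dtype,
  ret = ret.dtype.type(ret / rcount)
```

View pics/crop6.png

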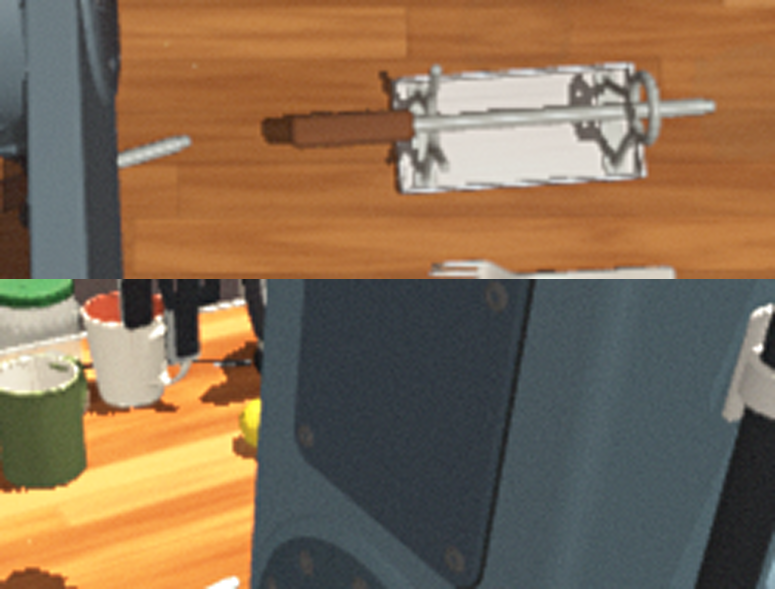

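The spit rests level with its handle just short of the cradle, at (410,125). The tip at (713,106) is about 55 mm beyond the ring, and the gripper is clear.

```bash
python3 -c "
from bench import ctrl
print(ctrl.hand_in())"
```

```text
the job is handed in; nothing more can be done
None
```

The long spit rests level in the cradle and ring, with its tip about 55 mm beyond the ring and its handle just short of the cradle; the gripper has let go, the short spit was not touched, and the job is handed in (no verdict was returned).

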